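Lock the bayonet cartridge into the wine filter base

TASK

Fit the filter cartridge that has two lugs on its foot into the open steel filter base: lower it upright with the lugs going down through the two gaps in the rim until the foot stands on the socket's floor, then turn it clockwise (seen from above) under the lips until the lugs come to their stops and its fin lines up with the two pipe stubs. Leave it standing there, released, and leave the other two cartridges where they stand.

Things in the scene. Friction and masses are not known exactly. Their poses are not given: they have to be found in the camera images.
- cartridge_mid (a point): White cartridge to fit (mm): 138 tall, 150-310 g. Point on its axis, 69 above its underside; z up, x along fin and lugs; a half turn is the same. Spigot foot d 38 (34 at tip), 38 high. Two lugs, 10 wide, 14-20 above the underside, reach 34 from the axis along +x and -x, seen from above. Body d 54 up to 104. On top a fin 40 long (x), 10 thick (y), 35 to 69 above the point: pinch it across y.
- mount: Steel filter base, fixed. Origin on socket axis at bench level; z up, x along 2 stubs (ends 86 mm out). Foot d 120; wall d 100, 48 high; floor at 16; bore d 48. 2 lug gaps, 80 deg wide, out to r 40, centred 70 and 250 deg counter-clockwise of x. Clockwise of each: lip over 44 deg (underside at 42), then stop. Enter at 70 deg (+-25), turn 70 clockwise, no spring. Seated, cartridge point is at 85.
- plain_mid (a point): Another white cartridge, no lugs and no fin, flat top, 54 mm across, 104 mm tall; not to be moved. Point: on its axis half-way up.
- stub_mid (a point): A shorter white cartridge, with a fin but no lugs, 54 mm across, 102 mm tall with the fin; not to be moved. Point: on its axis half-way up.
There are look-alikes about, which are no part of the job. What is shaped like the part that bears cartridge_mid but orange or turquoise is not meant. There is more than one size of the mount; the job needs the larger.

How it is judged:
On the way:
1. the foot is in the socket with the lugs down in the gaps, not yet turned (horizontal distance between cartridge_mid and mount below 0.012 m and z of cartridge_mid in the frame of mount below 0.095 m and angle between the x axis of cartridge_mid and the x axis of mount, either way round above 0.55 rad), for 0.1 s.
At the end, for the whole second after the job is handed in: The lugged cartridge stands in the socket: axes within 12 mm, within 10 degrees of upright, at most 5 mm above its fully seated height, fin within 18 degrees of the line of the pipe stubs (lugs under the lips); the other two cartridges are within 30 mm of where they stood (horizontal distance between cartridge_mid and mount below 0.012 m and z of cartridge_mid in the frame of mount below 0.09 m and angle between cartridge_mid's own z axis and vertical below 0.175 rad and angle between the x axis of cartridge_mid and the x axis of mount, either way round below 0.32 rad and distance of each of plain_mid, stub_mid from where it was at the start of the episode below 0.03 m); the robot touches nothing.
It fails at once if another cartridge is knocked over or carried off (distance of any of plain_mid, stub_mid from where it was at the start of the episode above 0.05 m).
It also fails if it takes over 45 s, if anything falls off the work surface, if the arm or the gripper's body presses on something with over 40 N, if the wrist force passes 120 N, or if a joint passes its speed limit or range.

ROBOT

A 6-joint arm with a two-finger parallel gripper is mounted at the origin on the work surface. World frame = base frame: x ahead of the robot, y to its left, z up, the work surface at z = 0. Lengths are in m, angles in rad, forces in N, time in s.
With the tool pointing down it reaches from about 0.375 to 0.975 m from the base axis. Payload 3.8 kg.
Tool frame: the origin (TCP) lies midway between the tips of the shut fingers; the grasp point (between the pads) lies 19 mm behind it; z points along the fingers, y is the line along which they close (so a half turn about z gives the same grasp; the last joint's range is limited). The gripper opens to 85 mm and grips with 20 to 120 N. Pads are 22 mm wide; open, the fingers measure 114 mm over their backs; the gripper's body (76 mm by 85 mm) begins 54 mm behind the grasp point. The pads swing forward as they close: fully open they stand 13 mm farther back than shut.
Start: joints at [-1.365, 0.264, 1.604, -0, 1.274, -0.037], TCP at [0.162, -0.655, 0.231] pointing down, gripper open.
Joint ranges: [-2.63, 2.63], [-0.94, 2.18], [0.31, 2.57], [-1.31, 4.45], [0, 2.66], [-2.55, 2.55]. Speed limits (rad/s): [2.57, 2.57, 3.14, 3.14, 3.14, 3.14].

INTERFACE

Orientations are given as a rotation vector (axis times angle).
In Python, from workcell import bot gives the robot as it stands.
- The arm moves only by the tool jog_arm, never from a script. Its argument "motion" is a list of rows, each a list of 5 numbers: the opening, from -1 (shut) to 1 (fully open), then the shift along the tool's x, y, z in mm, then the turn about the tool's z in degrees. In form: [[claw, x, y, z, twist], ...]. A call has 1 to 10 rows; each row shifts and turns the commanded pose from where the row before left it, along the tool's axes as they then stand; what a row does not reach is not made up. A row lasts 1/12 s, in which the tool goes at most 41.7 mm and 7.16 degrees, less where a joint would pass 70% of its speed; a pose out of reach is approached as far as the arm can. A call with a gripper value outside its range is refused whole. The fingers move at their own pace and stop on an object; "force" is the grip in N (left out, the last holds). Time passes only in rows, so rows that do not move let the fingers close. It gives the time, the measured TCP pose, the force, the opening and the grip force at its end, in the units of the state.
- bot.read_state(): the state, without advancing time (a new reading comes with each control period).
- bot.read_camera(name): name is "side" or "top"; returns (picture, depth): 480x640x3 uint8, red, green, blue; 480x640 float32, m along the optical axis (not along the pixel's ray), 0 where there is no reading.
- bot.get_calibration(name): a dict with "vfov" (degrees; the focal length in pixels is half the picture's height over the tangent of half this angle, whatever the lens; pixels are square), "cx", "cy" (the principal point, pixels), "dist" ([k1, k2, p1, p2, k3] as OpenCV has them; the pictures are not rectified), "rvec" (rotation vector, rad) and "tvec" (3), from world to camera coordinates, as OpenCV has them. Camera axes: x right, y down, z forward; pixel columns grow to the right and rows downward; lengths in m; the calibration is good to about 2 mm. A picture is of the moment at which its call begins. get_calibration takes no time and is no camera call.
- bot.finish_job(): hands the job in; it is judged then, once.
The state is a dict: "time": time; "q": joint angles; "joint_vel": joint speeds; "joint_torque": joint torques, N m; "tool_pos": TCP position; "tcp_rot": TCP orientation; "wrist_force": force on the tool from outside, world axes, zero at the start; "torque": the same for the moment, N m; "width": opening from 0.0 (shut) to 1.0 (fully open); "grip_force": force on a finger pad.
Only numpy, scipy, OpenCV 4.12 (cv2) and the standard library are available. Lean on these libraries where they do the work, as an engineer would, in place of code of your own. Each camera call takes 0.05 s, during which the arm holds its last target. There are 200 camera calls.

## Working session

There is one attempt and no reset: what is moved stays moved. The work goes in short steps, Python scripts to look and compute and a tool call to move; the robot and the scene stay as the last step left them, time stands still between calls to the robot, and variables do not carry over. Pictures are saved under pics/ and viewed, at most 10 in all, crops included, and the job is handed in when it is done.

Besides the shell and the picture viewer there is one more tool, called after "Emit:" in YAML: its name, and indented under it one key for each argument. jog_arm: Moves the arm, as the interface text tells. Its arguments: {"type":"object","properties":{"motion":{"type":"array"},"force":{"type":"number"}},"required":["motion"]}

```bash
ls; mkdir -p pics; cat > h.py <<'E'
import numpy as np, cv2
from workcell import bot
def cal(n):
    c=bot.get_calibration(n); f=240/np.tan(np.radians(c["vfov"])/2)
    K=np.array([[f,0,c["cx"]],[0,f,c["cy"]],[0,0,1.]]); R=cv2.Rodrigues(np.array(c["rvec"],float))[0]
    return K,np.array(c["dist"],float),R,np.array(c["tvec"],float).ravel()
def rays(n,px):
    K,d,R,t=cal(n); u=cv2.undistortPoints(np.array(px,float).reshape(-1,1,2),K,d).reshape(-1,2)
    return -R.T@t, np.c_[u,np.ones(len(u))]@R   # ray scaled so depth=1
def plane(n,px,z):
    o,r=rays(n,px); return o+r*((z-o[2])/r[:,2])[:,None]
def cloud(n,px,dep):
    o,r=rays(n,px); return o+r*np.array(dep)[:,None]
def snap(n,name):
    im,de=bot.read_camera(n); cv2.imwrite(f"pics/{name}.png",im[...,::-1]); np.savez(f"pics/{name}.npz",im=im,de=de); return im,de
E
python3 - <<'E'
from h import *
for n in("top","side"):
    snap(n,n+"0"); o,_=rays(n,[[320,240]]); print(n,o.round(3),bot.get_calibration(n)["dist"])
print(bot.read_state())
E
```

```text
pics
top [0.449 0.014 0.703] [-0.00058828  0.          0.          0.          0.        ]
side [0.395 0.438 0.618] [-0.09436385  0.          0.          0.          0.        ]
{'time': 0.1, 'q': array([-1.36485874e+00,  2.64706372e-01,  1.60527348e+00, -1.02105921e-05,
        1.27370032e+00, -3.69067986e-02]), 'joint_vel': array([ 0.00014329, -0.00470541, -0.00410348, -0.00092728, -0.00156142,
       -0.000246  ]), 'joint_torque': array([ 3.70876460e-04, -5.16707253e+01, -3.68588877e+01, -6.26007773e-05,
        6.27610847e-03,  1.49813798e-05]), 'tool_pos': array([ 0.16216521, -0.65453205,  0.23004782]), 'tcp_rot': array([-3.11639778e+00, -3.80275256e-01,  2.91884868e-04]), 'wrist_force': array([0.23271852, 0.88838431, 0.58333675]), 'torque': array([-0.02853249,  0.0282997 ,  0.02782182]), 'grip_force': 0.0, 'width': 0.9987741507168495}
```

View pics/top0.png

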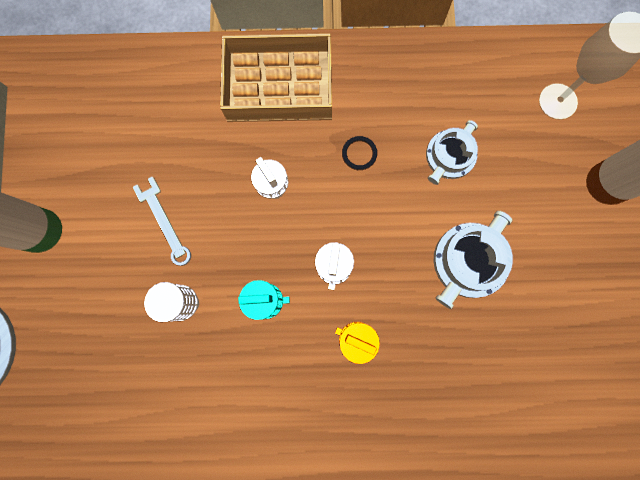

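View pics/side0.png

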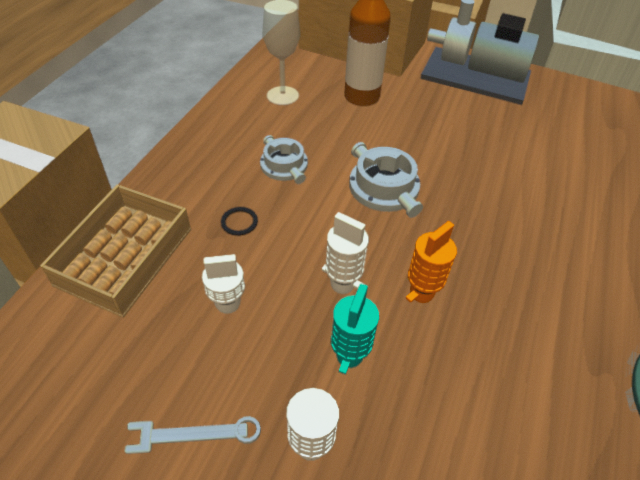

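The top view shows the lugged white cartridge at (334,263), with a lug at (331,286). The stub cartridge is at (269,178), the plain one at (165,302), and the large mount at (474,259) with stub ends near (447,297) and (503,220). Next I'll measure these using depth.

```bash
cat > meas.py <<'E'
from h import *
def pts(n,f,box):
    d=np.load(f"pics/{f}.npz"); im,de=d["im"],d["de"]; x0,x1,y0,y1=box
    v,u=np.mgrid[y0:y1,x0:x1]; px=np.c_[u.ravel(),v.ravel()]; z=de[y0:y1,x0:x1].ravel(); k=z>0
    return px[k],cloud(n,px[k],z[k]),im[y0:y1,x0:x1].reshape(-1,3)[k]
def rect(P):
    r=cv2.minAreaRect((P[:,:2]*1000).astype(np.float32)); return np.round(r[0],1),np.round(r[1],1),round(r[2],1)
def circ(P):
    e=cv2.minEnclosingCircle((P[:,:2]*1000).astype(np.float32)); return np.round(e[0],1),round(e[1],1)
def pca(P):
    c=P[:,:2].mean(0); w,V=np.linalg.eigh(np.cov((P[:,:2]-c).T)); return (c*1000).round(1),np.degrees(np.arctan2(V[1,1],V[0,1])).round(1)
E
python3 - <<'E'
from meas import *
print(plane("top",[[320,240],[420,240],[320,340]],0).round(3))
px,P,c=pts("top","top0",(305,365,230,300))
w=c.min(1)>150
print("h",np.percentile(P[w,2],[1,25,50,75,99]).round(4))
F=P[w&(P[:,2]>.128)]; B=P[w&(abs(P[:,2]-.104)<.006)]; L=P[w&(P[:,2]<.03)&(P[:,2]>.01)]
print("fin",len(F),F[:,2].mean(),rect(F),pca(F)); print("body",len(B),B[:,2].mean(),circ(B),rect(B)); print("lug",len(L),L.mean(0).round(4) if len(L) else 0)
px,P,c=pts("top","top0",(425,525,200,315))
print("mount heights",np.histogram(P[:,2]*1000,bins=range(-4,60,4)))
W=P[(P[:,2]>.044)&(P[:,2]<.053)]; print("rim",len(W),circ(W),rect(W),W[:,2].mean())
cx=np.array(circ(W)[0])/1000
r=np.hypot(*(P[:,:2]-cx).T); a=np.degrees(np.arctan2(*(P[:,:2]-cx).T[::-1]))
S=P[(r>.064)&(r<.09)&(P[:,2]>.012)]; print("stubs",len(S),S[:,2].max(),pca(S),rect(S))
print("gaps: angles at r 31-38 with z<.04"); k=(r>.030)&(r<.037)&(P[:,2]<.038)
print(np.histogram(a[k],bins=range(-180,181,20)))
for n,b in(("stub",(240,300,150,210)),("plain",(135,205,275,330))):
    px,P,c=pts("top","top0",b);w=c.min(1)>150;Q=P[w&(P[:,2]>.06)]; T=Q[Q[:,2]>np.percentile(Q[:,2],95)-.006]; print(n,T[:,2].mean().round(3),circ(Q),pca(T))
E
```

```text
[[ 0.565  0.035  0.   ]
 [ 0.562 -0.129  0.   ]
 [ 0.406  0.037  0.   ]]
h [-0.0004  0.1032  0.1043  0.1054  0.1394]
fin 228 0.13789431965923465 (array([517.6,  13. ]), array([10. , 39.7]), 80.6) (array([517.6,  13. ]), np.float64(170.6))
body 926 0.1040612938671493 (array([517.3,  13. ]), 26.8) (array([517.3,  12.8]), array([52.7, 52.9]), 89.5)
lug 36 [0.4882 0.0178 0.0198]
mount heights (array([3575, 2687,   39,   37,  868, 1051,  136,  247,  419,  170,   87,
         87, 1305,  741,    0]), array([-4,  0,  4,  8, 12, 16, 20, 24, 28, 32, 36, 40, 44, 48, 52, 56]))
rim 2046 (array([ 526.6, -207.2]), 50.2) (array([ 526.7, -206.6]), array([99. , 98.7]), 65.9) 0.04758928358102575
stubs 501 0.036262503905598265 (array([ 526.2, -204.6]), np.float64(142.3)) (array([ 527.4, -206.9]), array([ 28.1, 172.7]), 52.4)
gaps: angles at r 31-38 with z<.04
(array([16, 31, 34, 30,  0,  0, 10,  8, 31, 32, 31, 25,  0,  0,  0,  0,  0,
        0]), array([-180, -160, -140, -120, -100,  -80,  -60,  -40,  -20,    0,   20,
         40,   60,   80,  100,  120,  140,  160,  180]))
stub 0.102 (array([653.3, 110.2]), 26.9) (array([653., 110.]), np.float64(-148.2))
plain 0.104 (array([467. , 247.1]), 27.2) (array([466.4, 246.6]), np.float64(91.0))
```

```bash
cat >> h.py <<'E'
def go(x,y,z,yaw=None):
    s=bot.read_state(); R=cv2.Rodrigues(s["tcp_rot"])[0]; d=R.T@(np.array([x,y,z])-s["tool_pos"]*1000)
    Y=np.degrees(np.arctan2(R[1,0],R[0,0])); print("t",round(s["time"],2),"pos",(s["tool_pos"]*1000).round(1),"yaw",Y.round(1),"tilt",(R[:,2]).round(3),"tool d",d.round(1),"twist",None if yaw is None else round(Y-yaw,1),"w",round(s["width"],3),"g",round(s["grip_force"],1),"F",s["wrist_force"].round(1),"q6",s["q"][5].round(2))
E
python3 - <<'E'
from h import *
print(plane("side",[[425,78],[525,97],[365,100]],0).round(3)); print(plane("side",[[440,5]],0.1).round(3))
go(517.4,13,230,-9.4)
E
```

```text
[[ 0.55  -0.572  0.   ]
 [ 0.337 -0.598  0.   ]
 [ 0.641 -0.437  0.   ]]
[[ 0.57  -0.716  0.1  ]]
t 0.1 pos [ 162.2 -654.5  230. ] yaw 13.9 tilt [-0.     0.002 -1.   ] tool d [ 505.3 -562.5    1.3] twist 23.3 w 0.999 g 0.0 F [0.2 0.9 0.6] q6 -0.04
```

Emit:
jog_arm:
  motion:
    - [0,21,-23,0,0]
    - [0,21,-23,0,0]
    - [0,21,-23,0,0]
    - [0,21,-23,0,0]
    - [0,21,-23,0,0]
    - [0,21,-23,0,0]
    - [0,21,-23,0,0]
    - [0,21,-23,0,0]
    - [0,21,-23,0,0]
    - [0,21,-23,0,0]
  force: 60

```text
time: 0.93
tool_pos: [0.311, -0.3797, 0.2308]
tcp_rot: [-3.118, -0.38, 0.0]
wrist_force: [0.7, 0.8, 0.1]
width: 0.501
grip_force: 0.0
```

Emit:
jog_arm:
  motion:
    - [0,21,-23,0,0]
    - [0,21,-23,0,0]
    - [0,21,-23,0,0]
    - [0,21,-23,0,0]
    - [0,21,-23,0,0]
    - [0,21,-23,0,0]
    - [0,21,-23,0,0]
    - [0,21,-23,0,0]
    - [0,21,-23,0,0]
    - [0,21,-23,0,0]

```text
time: 1.77
tool_pos: [0.4595, -0.1061, 0.231]
tcp_rot: [-3.118, -0.381, 0.001]
wrist_force: [-0.2, -0.3, -0.3]
width: 0.501
grip_force: 0.0
```

Emit:
jog_arm:
  motion:
    - [0,21,-23,0,0]
    - [0,21,-23,0,0]
    - [0,21,-23,0,0]
    - [0,10,-15,0,0]
    - [0,0,0,0,6]
    - [0,0,0,0,6]
    - [0,0,0,0,6]
    - [0,0,0,0,5]
    - [0,0,0,0,0]
    - [0,0,0,0,0]

```text
time: 2.6
tool_pos: [0.5097, -0.0086, 0.2308]
tcp_rot: [3.132, -0.245, -0.001]
wrist_force: [0.3, 0.0, 0.2]
width: 0.501
grip_force: 0.0
```

```bash
python3 - <<'E'
from h import *
go(517.4,13,230,-9.4)
E
```

```text
t 2.6 pos [509.7  -8.6 230.8] yaw -8.9 tilt [-0.001  0.    -1.   ] tool d [  4.3 -22.5   0.8] twist 0.5 w 0.501 g 0.0 F [0.3 0.  0.2] q6 1.66
```

Emit:
jog_arm:
  motion:
    - [0,4,-22,0,0.5]
    - [0,0,0,25,0]
    - [0,0,0,25,0]
    - [0,0,0,25,0]
    - [0,0,0,0,0]
    - [0,0,0,0,0]

```text
time: 3.1
tool_pos: [0.5159, 0.0125, 0.1548]
tcp_rot: [3.131, -0.26, -0.007]
wrist_force: [-0.3, 0.0, 0.2]
width: 0.499
grip_force: 0.0
```

```bash
python3 - <<'E'
from h import *
go(517.4,13,109,-9.4)
im,de=snap("side","side1"); cv2.imwrite("pics/side1c.png",cv2.resize(im[120:330,250:470,::-1],None,fx=2.5,fy=2.5))
E
```

```text
t 3.1 pos [515.9  12.5 154.8] yaw -9.5 tilt [-0.004  0.    -1.   ] tool d [ 1.6 -0.8 45.8] twist -0.1 w 0.499 g 0.0 F [-0.3  0.   0.2] q6 1.71
```

View pics/side1c.png

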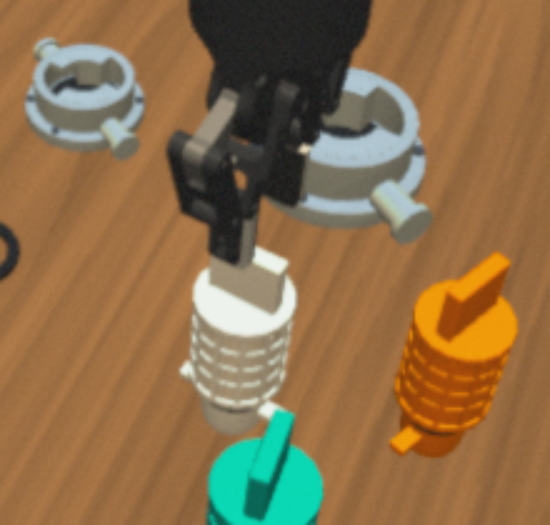

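The side crop shows the open fingers either side of the white fin. The near finger is at about (230,240) and nothing is touching. Going down and gripping.

Emit:
jog_arm:
  motion:
    - [0,1.5,-0.5,15,0]
    - [0,0,0,15,0]
    - [0,0,0,15,0]
    - [0,0,0,0,0]
    - [0,0,0,0,0]
    - [-1,0,0,0,0]
    - [-1,0,0,0,0]
    - [-1,0,0,0,0]
    - [-1,0,0,0,0]
    - [-1,0,0,0,0]
  force: 60

```text
time: 3.98
tool_pos: [0.5205, 0.0124, 0.113]
tcp_rot: [3.13, -0.262, 0.005]
wrist_force: [-0.5, -0.8, 6.8]
width: 0.104
grip_force: 59.6
```

Emit:
jog_arm:
  motion:
    - [-1,0,0,0,0]
    - [-1,0,0,0,0]
    - [-1,0,0,0,0]
    - [-1,0,0,0,0]

```text
time: 4.32
tool_pos: [0.5205, 0.0125, 0.113]
tcp_rot: [3.13, -0.262, 0.005]
wrist_force: [-0.5, -0.6, 6.1]
width: 0.103
grip_force: 59.6
```

```bash
python3 - <<'E'
from h import *
go(517.4,13,109,-9.4)
E
```

```text
t 4.32 pos [520.5  12.5 113. ] yaw -9.6 tilt [ 0.003 -0.    -1.   ] tool d [-3.1 -0.   4. ] twist -0.2 w 0.103 g 59.6 F [-0.5 -0.6  6.1] q6 1.71
```

Emit:
jog_arm:
  motion:
    - [-1,0,0,-5,0]
    - [-1,0,0,-10,0]
    - [-1,0,0,-20,0]
    - [-1,0,0,-20,0]
    - [-1,0,0,-20,0]
    - [-1,0,0,-10,0]
    - [-1,0,0,0,0]
    - [-1,0,0,0,0]
    - [-1,0,0,0,0]

```text
time: 5.07
tool_pos: [0.518, 0.0128, 0.1949]
tcp_rot: [3.131, -0.263, -0.004]
wrist_force: [0.3, -0.5, -2.4]
width: 0.1
grip_force: 58.6
```

```bash
python3 - <<'E'
from meas import *
go(526.6,-207,190,32.3)
im,de=snap("side","side2"); cv2.imwrite("pics/side2c.png",cv2.resize(im[60:330,230:450,::-1],None,fx=2.2,fy=2.2))
E
```

```text
t 5.07 pos [518.   12.8 194.9] yaw -9.6 tilt [-0.002  0.    -1.   ] tool d [ 45.1 215.3   4.9] twist -41.9 w 0.1 g 58.6 F [ 0.3 -0.5 -2.4] q6 1.71
```

View pics/side2c.png

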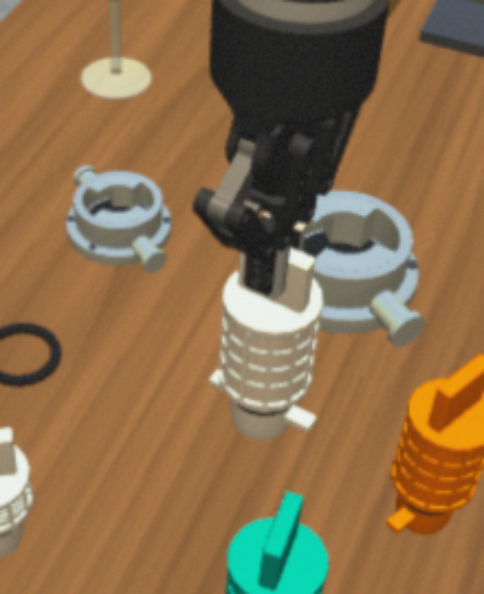

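The cartridge is held upright at about 80 mm lift, with its lugs visible at crop (215,378) and (300,418). Moving it over the mount and turning it to the entry angle.

Emit:
jog_arm:
  motion:
    - [-1,4,20,0,0]
    - [-1,5,25,0,0]
    - [-1,6,28,0,0]
    - [-1,6,28,0,0]
    - [-1,6,28,0,0]
    - [-1,6,28,0,0]
    - [-1,6,28,0,0]
    - [-1,4,20,0,0]
    - [-1,2,10,0,0]
    - [-1,0,0,0,0]

```text
time: 5.95
tool_pos: [0.5268, -0.2084, 0.1948]
tcp_rot: [-3.13, 0.267, 0.003]
wrist_force: [-0.2, 0.2, -1.3]
width: 0.103
grip_force: 58.9
```

Emit:
jog_arm:
  motion:
    - [-1,0,0,0,-6]
    - [-1,0,0,0,-6]
    - [-1,0,0,0,-6]
    - [-1,0,0,0,-6]
    - [-1,0,0,0,-6]
    - [-1,0,0,0,-6]
    - [-1,0,0,0,-6]
    - [-1,0,0,0,0]
    - [-1,0,0,0,0]
    - [-1,0,0,0,0]

```text
time: 6.78
tool_pos: [0.5274, -0.2058, 0.1959]
tcp_rot: [-3.017, -0.874, 0.001]
wrist_force: [-0.3, -0.1, -1.5]
width: 0.105
grip_force: 58.8
```

```bash
python3 - <<'E'
from meas import *
from scipy.optimize import least_squares
go(526.6,-207,190,32.3)
im,de=snap("side","side3"); snap("top","top3")
cv2.imwrite("pics/side3c.png",cv2.resize(im[20:260,270:490,::-1],None,fx=2.4,fy=2.4))
px,P,c=pts("side","side3",(270,490,20,260))
w=(c.min(1)>120)&(abs(c.astype(int).max(1)-c.min(1))<45)&(np.hypot(P[:,0]-.5266,P[:,1]+.207)<.05)
print(np.histogram(P[w,2]*1000,bins=range(0,240,10)))
zt=np.percentile(P[w,2],99.5); print("fin top",zt)
B=P[w&(P[:,2]>zt-.085)&(P[:,2]<zt-.045)]
f=lambda q:np.hypot(B[:,0]-q[0]-q[2]*(B[:,2]-B[:,2].mean()),B[:,1]-q[1]-q[3]*(B[:,2]-B[:,2].mean()))-.027
r=least_squares(f,[.5266,-.235+.03,0,0],loss="soft_l1",f_scale=.001); print(len(B),r.x.round(4),B[:,2].mean(),np.abs(r.fun).mean())
E
```

```text
t 6.78 pos [ 527.4 -205.8  195.9] yaw 32.3 tilt [-0.001  0.001 -1.   ] tool d [-1.3  0.6  5.9] twist 0.0 w 0.105 g 58.8 F [-0.3 -0.1 -1.5] q6 0.59
(array([  0, 147,  16,   3, 931,   5,   0,   0,   6,   3,  81,   1,  95,
         8,  52,  59,  48,  17, 374,  10,   1,  24,  24]), array([  0,  10,  20,  30,  40,  50,  60,  70,  80,  90, 100, 110, 120,
       130, 140, 150, 160, 170, 180, 190, 200, 210, 220, 230]))
fin top 0.2216905145857939
179 [ 0.5261 -0.2096 -0.0316 -0.0023] 0.15636514292140266 0.0008582290534649666
```

View pics/side3c.png

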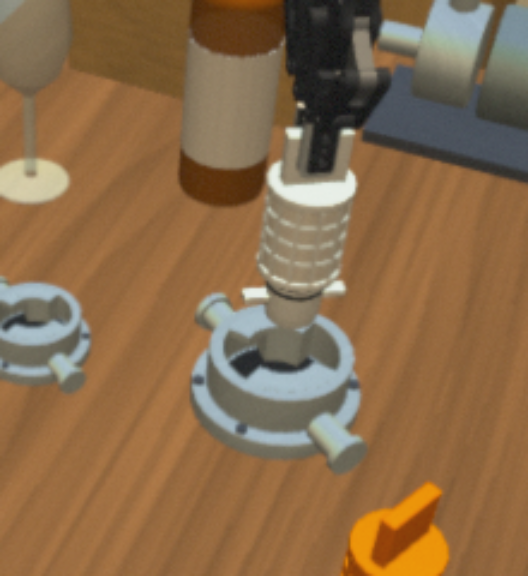

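The crop shows the cartridge upright over the socket, fin and lugs pointing along the gap direction. I'll compare its axis with the rim in this same view.

```bash
python3 - <<'E'
from meas import *
from scipy.optimize import least_squares
px,P,c=pts("side","side3",(270,490,20,260)); c=c.astype(int)
d=np.hypot(P[:,0]-.5266,P[:,1]+.207); br=c.mean(1)
def fit(B,R,x0,fix=True):
    f=lambda q:np.hypot(B[:,0]-q[0],B[:,1]-q[1])-R
    r=least_squares(f,x0,loss="soft_l1",f_scale=.001); return (r.x*1000).round(1),len(B),np.abs(r.fun).mean().round(4)
for lo,hi in((.12,.135),(.135,.15),(.15,.165),(.165,.178)):
    B=P[(d<.045)&(P[:,2]>lo)&(P[:,2]<hi)&(br>90)]; print("body",lo,fit(B,.027,[.5266,-.207]))
C=P[(d<.04)&(P[:,2]>.181)&(P[:,2]<.19)&(br>150)]; print("cap",len(C),C[:,2].mean(),circ(C))
B=P[(d<.045)&(P[:,2]>.086)&(P[:,2]<.094)&(br>90)]; print("foot",fit(B,.0175,[.5266,-.207]))
B=P[(d>.02)&(d<.055)&(P[:,2]>.045)&(P[:,2]<.051)]; print("rim",len(B),circ(B),rect(B))
B=P[(d<.06)&(P[:,2]>.02)&(P[:,2]<.044)&(d>.046)]; print("wall",fit(B,.05,[.5266,-.207]))
L=P[(d<.045)&(d>.021)&(P[:,2]>.09)&(P[:,2]<.11)&(br>90)]; print("lugs",len(L),pca(L),rect(L),L[:,2].min(),L[:,2].max())
print("lowest",np.sort(P[(d<.03)&(P[:,2]>.06),2])[:8].round(4))
E
```

```text
body 0.12 (array([ 525.7, -209.7]), 281, np.float64(0.001))
body 0.135 (array([ 526. , -210.2]), 285, np.float64(0.001))
body 0.15 (array([ 525.8, -210.2]), 282, np.float64(0.001))
body 0.165 (array([ 525.7, -209.7]), 262, np.float64(0.001))
cap 354 0.18656003233091853 (array([ 525.1, -205.9]), 27.3)
foot (array([ 524.9, -207.4]), 80, np.float64(0.0007))
rim 1061 (array([ 526. , -208.4]), 51.7) (array([ 526.2, -205.5]), array([99.5, 95.1]), 8.2)
wall (array([ 526.8, -209.6]), 631, np.float64(0.0013))
lugs 99 (array([ 527.1, -203.5]), np.float64(-149.0)) (array([ 521.4, -200.6]), array([67.4, 25.1]), 31.3) 0.09607152954828202 0.10462155962840547
lowest [0.0802 0.0826 0.0826 0.0828 0.0829 0.0829 0.083  0.083 ]
```

Emit:
jog_arm:
  motion:
    - [-1,1,0,8,0]
    - [-1,0,0,8,0]
    - [-1,0,0,8,0]
    - [-1,0,0,8,0]
    - [-1,0,0,8,0]
    - [-1,0,0,8,0]
    - [-1,0,0,6,0]
    - [-1,0,0,6,0]
    - [-1,0,0,0,0]

```text
time: 7.63
tool_pos: [0.5274, -0.2059, 0.1345]
tcp_rot: [-3.015, -0.876, 0.003]
wrist_force: [-0.9, 0.1, -3.4]
width: 0.107
grip_force: 58.7
```

Emit:
jog_arm:
  motion:
    - [-1,0,0,2,0]
    - [-1,0,0,2,0]
    - [-1,0,0,0,0]
    - [-1,0,0,0,0]

```text
time: 7.97
tool_pos: [0.5287, -0.2063, 0.1326]
tcp_rot: [3.016, 0.877, 0.001]
wrist_force: [0.3, 0.5, -1.3]
width: 0.102
grip_force: 58.9
```

Emit:
jog_arm:
  motion:
    - [-1,0,0,2,0]
    - [-1,0,0,0,0]
    - [-1,0,0,0,0]

```text
time: 8.22
tool_pos: [0.5284, -0.2063, 0.1303]
tcp_rot: [3.017, 0.877, 0.0]
wrist_force: [-0.2, -0.2, -2.2]
width: 0.102
grip_force: 58.9
```

Emit:
jog_arm:
  motion:
    - [-1,0,0,2,0]
    - [-1,0,0,0,0]
    - [-1,0,0,0,0]

```text
time: 8.47
tool_pos: [0.529, -0.2066, 0.1291]
tcp_rot: [3.016, 0.876, 0.002]
wrist_force: [-0.9, -0.3, 2.4]
width: 0.104
grip_force: 59.4
```

Contact comes at the predicted height of 129 mm. Turning clockwise.

Emit:
jog_arm:
  motion:
    - [-1,0,0,0.5,0]
    - [-1,0,0,0,6]
    - [-1,0,0,0,6]
    - [-1,0,0,0,6]
    - [-1,0,0,0,6]
    - [-1,0,0,0,6]
    - [-1,0,0,0,0]
    - [-1,0,0,0,0]

```text
time: 9.13
tool_pos: [0.5292, -0.2065, 0.1291]
tcp_rot: [3.14, 0.065, 0.003]
wrist_force: [-0.8, 0.5, 6.1]
width: 0.105
grip_force: 59.9
```

```bash
python3 - <<'E'
from h import *
go(526.6,-207,129,-37.7); print(bot.read_state()["torque"].round(2))
E
```

```text
t 9.13 pos [ 529.2 -206.5  129.1] yaw 2.4 tilt [ 0.002 -0.001 -1.   ] tool d [-2.6  0.4  0.1] twist 40.1 w 0.105 g 59.9 F [-0.8  0.5  6.1] q6 1.11
[ 0.14  0.2  -0.06]
```

Emit:
jog_arm:
  motion:
    - [-1,0,0,0,6]
    - [-1,0,0,0,6]
    - [-1,0,0,0,6]
    - [-1,0,0,0,6]
    - [-1,0,0,0,5]
    - [-1,0,0,0,4]
    - [-1,0,0,0,0]
    - [-1,0,0,0,0]

```text
time: 9.8
tool_pos: [0.5292, -0.2065, 0.129]
tcp_rot: [3.03, -0.829, 0.003]
wrist_force: [-0.8, 1.2, 4.9]
width: 0.103
grip_force: 59.9
```

```bash
python3 - <<'E'
from h import *
go(526.6,-207,129,-37.7); print(bot.read_state()["torque"].round(2))
E
```

```text
t 9.8 pos [ 529.2 -206.5  129. ] yaw -30.6 tilt [ 0.002 -0.001 -1.   ] tool d [-2.   1.8  0. ] twist 7.1 w 0.103 g 59.9 F [-0.8  1.2  4.9] q6 1.69
[0.19 0.08 0.03]
```

Emit:
jog_arm:
  motion:
    - [-1,0,0,0,3]
    - [-1,0,0,0,3]
    - [-1,0,0,0,2]
    - [-1,0,0,0,0]
    - [-1,0,0,0,0]

```text
time: 10.22
tool_pos: [0.5281, -0.2076, 0.1291]
tcp_rot: [2.963, -1.036, 0.0]
wrist_force: [-4.0, -2.3, 6.5]
width: 0.1
grip_force: 60.3
```

```bash
python3 - <<'E'
from h import *
go(526.6,-207,129,-37.7); print(bot.read_state()["torque"].round(2))
E
```

```text
t 10.22 pos [ 528.1 -207.6  129.1] yaw -38.5 tilt [-0.001 -0.003 -1.   ] tool d [-1.5  0.5  0.1] twist -0.8 w 0.1 g 60.3 F [-4.  -2.3  6.5] q6 1.83
[-0.61  0.96  0.15]
```

Lateral force has risen at about the nominal 70° of turn, so a lug is at its stop. Releasing and rising straight up.

Emit:
jog_arm:
  motion:
    - [0,0,0,0,0]
    - [0,0,0,0,0]
    - [0,0,0,0,0]
    - [0,0,0,0,0]
    - [0,0,0,0,0]
    - [0,0,0,0,0]
    - [0,0,0,-5,0]
    - [0,0,0,-15,0]
    - [0,0,0,-20,0]
    - [0,0,0,-20,0]

```text
time: 11.05
tool_pos: [0.5279, -0.2059, 0.188]
tcp_rot: [-2.965, 1.038, 0.003]
wrist_force: [0.5, 0.2, 0.4]
width: 0.5
grip_force: 0.0
```

Emit:
jog_arm:
  motion:
    - [0,0,0,-25,0]
    - [0,0,0,-25,0]
    - [0,-20,0,0,0]
    - [0,-25,0,0,0]
    - [0,-25,0,0,0]
    - [0,-25,0,0,0]
    - [0,-25,0,0,0]
    - [0,-25,0,0,0]
    - [0,0,0,0,0]
    - [0,0,0,0,0]

```text
time: 11.88
tool_pos: [0.4147, -0.1153, 0.2383]
tcp_rot: [2.966, -1.037, 0.002]
wrist_force: [-0.3, -0.6, -0.5]
width: 0.503
grip_force: 0.0
```

```bash
python3 - <<'E'
from meas import *
go(526.6,-207,129,-37.7)
im,de=snap("top","top4"); cv2.imwrite("pics/top4c.png",cv2.resize(im[:,130:560,::-1],None,fx=1.2,fy=1.2))
px,P,c=pts("top","top4",(425,525,200,315)); d=np.hypot(P[:,0]-.5266,P[:,1]+.207)
w=(c.min(1)>120)&(d<.05)
F=P[w&(P[:,2]>.144)&(P[:,2]<.165)];B=P[w&(abs(P[:,2]-.12)<.007)]
print("fin",len(F),F[:,2].mean() if len(F) else 0,len(F)and(rect(F),pca(F)));print("cap",len(B),len(B) and (B[:,2].mean(),circ(B),rect(B)))
for n,b in(("stub",(240,300,150,210)),("plain",(135,205,275,330))):
    px,P,c=pts("top","top4",b);w=c.min(1)>150;Q=P[w&(P[:,2]>.06)]; print(n,circ(Q))
E
```

```text
t 11.88 pos [ 414.7 -115.3  238.3] yaw -38.5 tilt [ 0.001 -0.001 -1.   ] tool d [144.5   2.1 109.5] twist -0.8 w 0.503 g 0.0 F [-0.3 -0.6 -0.5] q6 1.91
fin 251 0.15344024908141907 ((array([ 524.4, -205.3]), array([10.5, 40.1]), 53.5), (array([ 524.4, -205. ]), np.float64(143.4)))
cap 864 (np.float64(0.11984402166716039), (array([ 524.1, -205.3]), 27.3), (array([ 524.2, -204.6]), array([53.2, 52.2]), 33.8))
stub (array([653.5, 110. ]), 27.2)
plain (array([467.1, 246.9]), 27.3)
```

View pics/top4c.png

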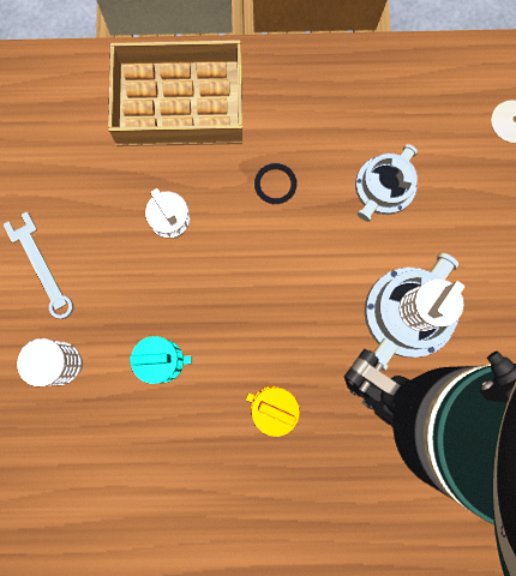

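The picture shows the cartridge seated at crop (440,303), with its fin in line with the stubs. The cap is at 119.8 mm (expected 120), the fin is 1° off and the axis about 3 mm off. The other cartridges haven't moved and the arm is clear.

```bash
python3 -c "
from workcell import bot
print(bot.finish_job())"
```

```text
the job is handed in; nothing more can be done
None
```

The lugged cartridge is seated in the larger filter base, turned clockwise to its stop with the fin about 1° off the stub line, and released; the other two have not moved, and the job is handed in (no verdict was returned).

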